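Empty a flip-top tube box into a tray

ROBOT

A 6-joint arm with a two-finger parallel gripper is mounted at the origin on the work surface. World frame = base frame: x ahead of the robot, y to its left, z up, the work surface at z = 0. Lengths are in m, angles in degrees, forces in N, time in s.
With the tool pointing down it reaches from about 0.425 to 0.925 m from the base axis. Payload 12.5 kg.
Tool frame: the origin (TCP) lies on the centre line of the jaws, within the pads' length; the fingertips stand 17 mm ahead of it and the grasp point (between the pads) lies 2 mm behind it (nose_length is the z of the fingertips in the tool frame, in m); z points along the fingers, y is the line along which they close (so a half turn about z gives the same grasp; the last joint's range is limited). The gripper opens to 85 mm and grips with 20 to 120 N. Pads are 22 mm wide; open, the fingers measure 114 mm over their backs; the gripper's body (76 mm by 85 mm) begins 54 mm behind the grasp point. The pads swing forward as they close: fully open they stand 13 mm farther back than shut.
Start: joints at [60.814, 28.126, 89.318, -0, 62.55, -6.05], TCP at [0.246, 0.575, 0.248] pointing down, gripper open.
Joint ranges: [-177.58, 177.58], [-47.91, 125.51], [2.72, 160], [-65.01, 245.01], [3.68, 167.84], [-153.87, 153.87]. Speed limits (degrees/s): [127.2, 127.2, 159.86, 180, 180, 180].

INTERFACE

Orientations are given as a 3x3 rotation matrix whose columns are the frame's x, y, z axes.
In Python, from cell import observe, read_camera, camera_model, hand_in, nose_length gives the robot as it stands.
- The arm moves only by the tool servo_tool, never from a script. Its argument "rows" is a list of rows, each a list of 7 numbers: the shift along the tool's x, y, z in mm, then the turn, a rotation vector about the tool's x, y, z in degrees, then the finger opening in mm, from 0 to 85.4. In form: [[dx, dy, dz, ax, ay, az, gripper], ...]. A call has 1 to 5 rows; each row is the pose to reach, as a shift and turn from the pose commanded when the call began, along the tool's axes at that moment; what a row does not reach only later rows make up. A row lasts 1/8 s, in which the tool goes at most 62.5 mm and 10.7 degrees, less where a joint would pass 70% of its speed; a pose out of reach is approached as far as the arm can. A call with a gripper value outside its range is refused whole. The fingers move at their own pace and stop on an object; "newtons" is the grip in N (left out, the last holds). Time passes only in rows, so rows that repeat a pose let the fingers close. It gives the time, the measured TCP pose, the force, the opening and the grip force at its end, in the units of the state.
- observe(): the state, without advancing time (a new reading comes with each control period).
- read_camera(name): name is "side" or "top" or "wrist"; returns (picture, depth): 420x560x3 uint8, red, green, blue; 420x560 float32, m along the optical axis (not along the pixel's ray), 0 where there is no reading.
- camera_model(name): a dict with "fx", "fy", "cx", "cy" (pixels), "R" (3x3) and "t" (3): a world point X has camera coordinates R X + t. Camera axes: x right, y down, z forward; pixel columns grow to the right and rows downward; lengths in m; the calibration is good to about 2 mm. A picture is of the moment at which its call begins: read the wrist's pose just before it. camera_model takes no time and is no camera call; for the wrist camera it gives the pose at the moment of the call.
- hand_in(): hands the job in; it is judged then, once.
The state is a dict: "time": time; "q": joint angles; "joint_velocities": joint speeds; "tau": joint torques, N m; "position": TCP position; "eef_rot": TCP orientation; "wrist_force": force on the tool from outside, world axes, zero at the start; "torque": the same for the moment, N m; "finger_gap": finger opening in m; "grasp_force": force on a finger pad.
Only numpy, scipy, OpenCV 4.12 (cv2) and the standard library are available. Lean on these libraries where they do the work, as an engineer would, in place of code of your own. Each camera call takes 0.05 s, during which the arm holds its last target. There are 200 camera calls.

TASK

Empty all four capped tubes from the leaning flip-top box into the steel tray by turning the box over above the tray, so that its lid falls open by its own weight; the tubes are glass, so tip them out low, from no more than about 10 cm above the tray's rim. Then put the empty box back in its slanted stand just as it stood, fully down, hinge side up and lid shut, let go, and leave everything else where it is.

Things in the scene. Friction and masses are not known exactly. Their poses are not given: they have to be found in the camera images.
- box: White plastic flip-top box, 60 x 60 x 130 mm (x, y, z), walls 4 mm, 0.2 to 0.3 kg. Origin: centre of the underside; z runs to the mouth. It starts leaning 45 degrees in the stand, mouth up: z points up and to the stand's +x, the -x face (hinge side) is uppermost, the +x face lies on the back board, the +y and -y faces are free to grip above the cheeks; its middle is 95 mm above the bench.
- box_mouth (a point): Centre of the box's mouth, 130 mm along z from the box's origin.
- box_hinge (a point): Middle of the lid's hinge line, at (-32, 0, 131) mm in the box's frame.
- lid (a joint): Lid of the box (plate 70 x 62 x 4 mm, 35 g, overhanging the +x rim by 8 mm): 0 = shut, grows as it opens about the hinge on the -x rim, up to 1.9 rad. The hinge is very free and has no catch: gravity alone keeps the lid shut while the mouth faces up, and the lid hangs straight down from its hinge when the mouth faces down.
- stand: Fixed dark steel stand, base 170 x 100 mm. Origin on the bench, z up. A back board (105 mm long, 84 mm wide, rising towards +x at 45 degrees) carries the box's +x face; a 70 mm foot square to it carries the underside. Two cheeks, 68 mm apart inside, flank the lowest 24 mm of the box.
- stand_seat (a point): Where the box's origin lies when the box is fully home in the stand: at (0, 0, 50) mm in the stand's frame. The box's axes then are the stand's turned 45 degrees about y (box z = (0.707, 0, 0.707), box x = (0.707, 0, -0.707) in the stand's frame).
- stand_top (a point): Where point box_hinge lies when the box is home in the stand, hinge side up: at (70, 0, 165) mm in the stand's frame.
- tray: Fixed open steel tray, 220 x 250 x 60 mm outside (x, y, z), walls 5 mm. Origin: centre of its underside, on the bench.
- bottle: Bystander: white bottle, 68 mm across, 170 mm tall. Origin under its centre.
- rack: Bystander: white tube rack with tubes, 80 x 160 mm, 110 mm tall. Origin under its centre.
- mixer: Bystander: white bench mixer, 110 x 110 mm, 100 mm tall. Origin under its centre.
- timer: Bystander: small grey timer lying flat, 80 x 50 x 23 mm. Origin under its centre.
- tube1: One of four like capped glass tubes, 100 mm long, 13 mm across, grey cap 16 mm across and 22 mm long, 18 g. Loose in the box at the start, lying along it. Origin at mid length, z towards the cap.
- tube2: One of four like capped glass tubes, 100 mm long, 13 mm across, grey cap 16 mm across and 22 mm long, 18 g. Loose in the box at the start, lying along it. Origin at mid length, z towards the cap.
- tube3: One of four like capped glass tubes, 100 mm long, 13 mm across, grey cap 16 mm across and 22 mm long, 18 g. Loose in the box at the start, lying along it. Origin at mid length, z towards the cap.
- tube4: One of four like capped glass tubes, 100 mm long, 13 mm across, grey cap 16 mm across and 22 mm long, 18 g. Loose in the box at the start, lying along it. Origin at mid length, z towards the cap.

How it is judged (in metres and radians):
On the way:
1. the box is turned over above the tray (its axis more than 112 degrees from upright, its mouth within 130 mm of the tray's centre seen from above) and its lid has swung open by more than 0.25 rad (angle between box's own z axis and vertical above 1.95 rad and horizontal distance between box_mouth and tray below 0.13 m and value of joint lid above 0.25 rad), for 0.1 s.
At the end, for the whole second after the job is handed in: All four tubes lie at rest inside the tray (centres between its walls and below its rim height); the box is back in its stand, underside within 10 mm and hinge within 12 mm of where they belong, its sides within 0.12 rad of square to the stand, lid shut to within 0.12 rad, at rest and released (x of tube1 in the frame of tray between -0.108 and 0.108 m and y of tube1 in the frame of tray between -0.123 and 0.123 m and z of tube1 in the frame of tray between 0 and 0.06 m and linear speed of each of tube1, tube2, tube3, tube4 below 0.05 m/s and x of tube2 in the frame of tray between -0.108 and 0.108 m and y of tube2 in the frame of tray between -0.123 and 0.123 m and z of tube2 in the frame of tray between 0 and 0.06 m and x of tube3 in the frame of tray between -0.108 and 0.108 m and y of tube3 in the frame of tray between -0.123 and 0.123 m and z of tube3 in the frame of tray between 0 and 0.06 m and x of tube4 in the frame of tray between -0.108 and 0.108 m and y of tube4 in the frame of tray between -0.123 and 0.123 m and z of tube4 in the frame of tray between 0 and 0.06 m and distance between box and stand_seat below 0.01 m and distance between box_hinge and stand_top below 0.012 m and angle between the y axis of box and the y axis of stand, either way round below 0.12 rad and value of joint lid below 0.12 rad and linear speed of box below 0.02 m/s); the robot touches nothing.
It fails at once if a bystander (bottle, tube rack, mixer or timer) is moved by more than 25 mm (distance of any of bottle, rack, mixer, timer from where it was at the start of the episode above 0.025 m).
It fails at once if a glass tube moves faster than 2.5 m/s, as after a fall of 30 cm (linear speed of any of tube1, tube2, tube3, tube4 above 2.5 m/s).
It also fails if it takes over 64 s, if anything falls off the work surface, if the arm or the gripper's body presses on something with over 40 N, if the wrist force passes 120 N, or if a joint passes its speed limit or range.

## Working session

There is one attempt and no reset: what is moved stays moved. The work goes in short steps, Python scripts to look and compute and a tool call to move; the robot and the scene stay as the last step left them, time stands still between calls to the robot, and variables do not carry over. Pictures are saved under pics/ and viewed, at most 10 in all, crops included, and the job is handed in when it is done.

Besides the shell and the picture viewer there is one more tool, called after "Request:" by a JSON object that holds its "method" and its "body". servo_tool: Moves the arm, as the interface text tells. Its arguments: {"type":"object","properties":{"rows":{"type":"array","items":{"type":"array","items":{"type":"number"}}},"newtons":{"type":"number"}},"required":["rows"]}

```bash
mkdir -p pics; ls
python3 - <<'E'
from cell import *
import cv2,numpy as np
s=observe();print(s['time'],s['position'],s['eef_rot'],nose_length)
for n in('top','side'):
    p,d=read_camera(n);np.savez(f'{n}0.npz',p=p,d=d);cv2.imwrite(f'pics/{n}0.png',p[:,:,::-1]);m=camera_model(n);print(n,m)
E
```

```text
pics
0.0 [0.24543866 0.57455976 0.24771445] [[-9.19580207e-01  3.92901942e-01 -5.54116865e-04]
 [ 3.92902316e-01  9.19579664e-01 -1.00545110e-03]
 [ 1.14510912e-04 -1.14230673e-03 -9.99999341e-01]] 0.017
top {'fx': 391.50781271541905, 'fy': 391.50781271541905, 'cx': 282.38447649791345, 'cy': 209.90609668119345, 'R': array([[-0.0084697 , -0.99919839,  0.03912602],
       [-0.99316272,  0.00384986, -0.11667471],
       [ 0.11643055, -0.03984671, -0.9923992 ]]), 't': array([-0.02393155,  0.59243676,  0.82035934])}
side {'fx': 463.4912219432569, 'fy': 463.4912219432569, 'cx': 273.2009272948461, 'cy': 207.12905593131617, 'R': array([[ 0.92659551, -0.37597006, -0.00820183],
       [-0.22277538, -0.53120789, -0.81742847],
       [ 0.30297175,  0.75925272, -0.57597172]]), 't': array([-0.53852759,  0.23023343,  0.97406977])}
```

View pics/top0.png

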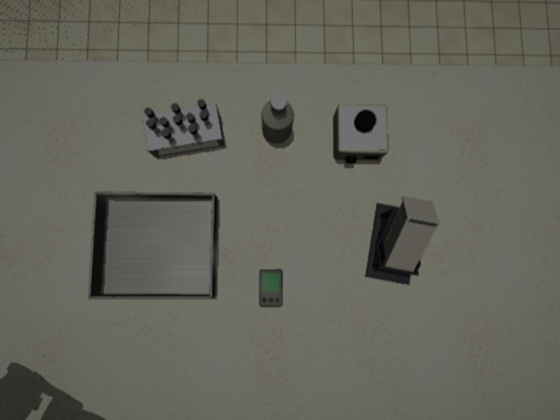

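View pics/side0.png

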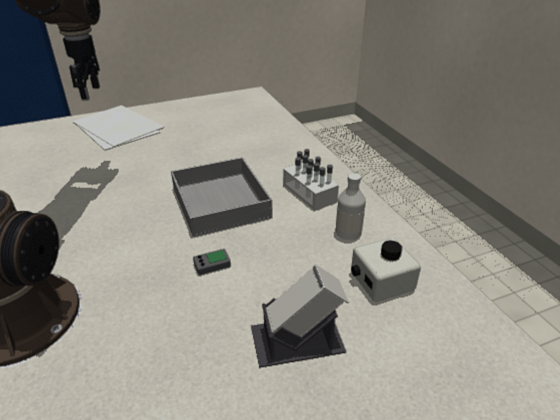

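```bash
cat > h.py <<'E'
import numpy as np
from cell import *
def cloud(p,d,m,step=1):
    v,u=np.nonzero(d>0)
    z=d[v,u];c=np.stack([(u-m['cx'])/m['fx']*z,(v-m['cy'])/m['fy']*z,z],1)
    return (c-m['t'])@m['R'],p[v,u].astype(int),u,v
def Rz(a):
    c,s=np.cos(a),np.sin(a);return np.array([[c,-s,0],[s,c,0],[0,0,1.]])
r=np.sqrt(.5)
RB=np.array([[r,0,r],[0,1,0],[-r,0,r]])  # box axes in stand frame (columns)
def sdf(q,lo,hi):
    c=(lo+hi)/2;h=(hi-lo)/2;a=np.abs(q-c)-h
    return np.linalg.norm(np.maximum(a,0),axis=1)+np.minimum(a.max(1),0)
E
python3 - <<'E'
from h import *
from scipy.optimize import least_squares
import cv2
P=[]
for n in('top','side'):
    f=np.load(n+'0.npz');X,c,u,v=cloud(f['p'],f['d'],camera_model(n))
    if n=='top':
        g=lambda a,b:X[(u==a)&(v==b)]
        for a,b in((400,235),(416,200),(435,203),(388,275),(270,285),(98,195),(215,195),(215,297),(92,297),(277,120),(365,125)):print(a,b,g(a,b))
        k=(X[:,2]>.05)&(X[:,2]<.07)&(u>80)&(u<230)&(v>180)&(v<310)
        R=cv2.minAreaRect(X[k,:2].astype(np.float32));print('tray',R,k.sum())
        c0=X[(u==400)&(v==235)][0]
    k=(np.linalg.norm(X[:,:2]-c0[:2],axis=1)<.13)&(X[:,2]>.08)&(c.min(1)>(70))
    print(n,k.sum(),X[k].min(0),X[k].max(0));P.append(X[k])
def res(p,Q):
    q=((Q-[p[0],p[1],0])@Rz(p[2])-[0,0,.05+(p[3] if len(p)>3 else 0)])@RB
    return np.minimum(sdf(q,np.array([-.03,-.03,0]),np.array([.03,.03,.13])),sdf(q,np.array([-.032,-.031,.131]),np.array([.038,.031,.135])))
for Q in P+[np.vstack(P)]:
    for n in(3,4):
        b=min((least_squares(res,[c0[0]-.03,c0[1],a,0][:n],args=(Q,),loss='soft_l1',f_scale=.002) for a in(-.4,-.1,.2)),key=lambda o:o.cost)
        print(b.x,np.degrees(b.x[2]),np.median(np.abs(b.fun)),np.percentile(np.abs(b.fun),90))
E
```

```text
400 235 [[ 0.53089573 -0.25209484  0.13216024]]
416 200 [[ 0.60043984 -0.28957578  0.12558035]]
435 203 [[ 0.61087396 -0.38202473  0.00195884]]
388 275 [[ 0.44790555 -0.26459677  0.00507794]]
270 285 [[4.30252736e-01 1.51391751e-04 2.48600309e-02]]
98 195 [[0.62369986 0.36306312 0.05080364]]
215 195 [[0.62410877 0.11791381 0.04448366]]
215 297 [[0.40396532 0.12096967 0.0017943 ]]
92 297 [[0.41289004 0.36165379 0.05976965]]
277 120 [[ 0.76423033 -0.01477185  0.12285226]]
365 125 [[ 0.76219695 -0.1989248   0.10111879]]
tray ((0.5193800330162048, 0.24432548880577087), (0.25119349360466003, 0.22046028077602386), 89.17332458496094) 1446
top 1962 [ 0.46748435 -0.32334759  0.08029567] [ 0.60994654 -0.24086058  0.17183734]
side 2910 [ 0.46524378 -0.33336885  0.08009692] [ 0.60805526 -0.23393116  0.1710079 ]
[ 0.48551988 -0.27061848 -0.19237658] -11.02236606334045 0.0007704098938857915 0.001776322058977928
[ 0.48878785 -0.27130388 -0.19271659  0.00396576] -11.041847039582317 0.0005050228820325745 0.001486767555449717
[ 0.48427298 -0.27227618 -0.19281638] -11.047564537783561 0.000580738359547377 0.0015353101019492724
[ 0.48712422 -0.27278756 -0.1938139   0.00300349] -11.104718526318111 0.0005747947825156341 0.0015860202649336213
[ 0.48473018 -0.27234635 -0.19296464] -11.056059386973702 0.0006775750789478133 0.0017185583272070885
[ 0.48800377 -0.27300172 -0.19296149  0.00372873] -11.055879270780167 0.0005889489093671239 0.0015798887044267875
```

```bash
cat >> h.py <<'E'
from scipy.spatial.transform import Rotation as Ro
S=np.array([.4855,-.272,0.]);YAW=np.radians(-11.05);RS=Rz(YAW)
PHI=np.radians(30)
def tool(head,phi):  # tool z tilted phi forward of down along heading (rad); tool y to the left
    X=np.array([np.cos(head),np.sin(head),0]);Z=np.array([0,0,1.]);Y=np.cross(Z,X)
    z=np.sin(phi)*X-np.cos(phi)*Z
    return np.stack([np.cross(Y,z),Y,z],1)
def boxpt(p): return S+RS@(np.array([0,0,.05])+RB@np.asarray(p,float))
G=boxpt([-.005,0,.073])                 # grasp point at home
def tcp_of(grasp,R): return grasp+.002*R[:,2]
def go(pos,R,P=None,Q=None):
    s=observe();P=s['position'] if P is None else P;Q=s['eef_rot'] if Q is None else Q
    d=Q.T@(np.asarray(pos)-P)*1000;w=np.degrees(Ro.from_matrix(Q.T@R).as_rotvec())
    print('move',np.round(d,1),np.round(w,2),'|',np.linalg.norm(d).round(),np.linalg.norm(w).round(1));return pos,R
def st():
    s=observe();print(round(s['time'],2),'q',np.round(s['q'],1),'p',s['position'].round(4),'z',s['eef_rot'][:,2].round(3),'y',s['eef_rot'][:,1].round(3),'F',np.round(s['wrist_force'],1),'gap',s['finger_gap'],s['grasp_force'])
E
python3 - <<'E'
from h import *
R=tool(YAW,PHI);T=tcp_of(G,R);print(G,T)
a=go([.5,.25,.33],tool(YAW,0.))
b=go(T-.1*R[:,2]+[0,0,.03],R,*a)
go(T,R,*b)
E
```

```text
[ 0.53269181 -0.2812159   0.10515433] [ 0.53367327 -0.28140757  0.10342228]
move [-361.6 -198.5  -82. ] [-6.000e-02 -1.000e-02 -1.209e+01] | 421.0 12.1
move [ -84.9 -515.1  110. ] [ -0. -30.   0.] | 534.0 30.0
move [ 15.   0. 126.] [0. 0. 0.] | 127.0 0.0
```

Request:
{"method": "servo_tool", "body": {"rows": [[-180,-100,-80,0,0,-6,85],[-362,-198,-82,0,0,-12.1,85],[-362,-198,-82,0,0,-12.1,85],[-362,-198,-82,0,0,-12.1,85],[-362,-198,-82,0,0,-12.1,85]]}}

```text
time: 0.72
position: [0.4348, 0.3333, 0.3125]
eef_rot: [[-0.982, 0.191, -0.0], [0.191, 0.982, -0.0], [0.0, -0.0, -1.0]]
wrist_force: [0.9, 0.4, 0.3]
finger_gap: 0.0849
grasp_force: 0.0
```

Request:
{"method": "servo_tool", "body": {"rows": [[0,0,0,0,0,0,85],[0,0,0,0,0,0,85],[0,0,0,0,0,0,85],[0,0,0,0,0,0,85]]}}

```text
time: 1.23
position: [0.4332, 0.336, 0.312]
eef_rot: [[-0.982, 0.19, -0.0], [0.19, 0.982, -0.0], [0.0, -0.0, -1.0]]
wrist_force: [-0.1, 0.9, 0.1]
finger_gap: 0.0852
grasp_force: 0.0
```

Run:
```python
from h import *
st()
R=tool(YAW,PHI);T=tcp_of(G,R)
a=go([.5,.25,.33],tool(YAW,0.))
go(T-.1*R[:,2]+[0,0,.03],R)
```

```text
1.23 q [ 30.9  18.3  95.2   0.   66.5 -48.2] p [0.4332 0.336  0.312 ] z [-0. -0. -1.] y [ 0.19   0.982 -0.   ] F [-0.1  0.9  0.1] gap 0.08517634506656946 0.0
move [-81.9 -71.8 -18. ] [-0.01 -0.02  0.12] | 110.0 0.1
move [-165.8 -587.    92. ] [ 2.000e-02 -3.002e+01  1.200e-01] | 617.0 30.0
```

Request:
{"method": "servo_tool", "body": {"rows": [[-60,-50,0,0,0,0,85],[-100,-100,0,0,0,0,85],[-130,-150,0,0,0,0,85],[-150,-200,0,0,0,0,85],[-165,-250,0,0,-8,0,85]]}}

```text
time: 1.85
position: [0.5494, 0.0562, 0.3115]
eef_rot: [[-0.972, 0.191, 0.139], [0.189, 0.982, -0.028], [-0.141, -0.001, -0.99]]
wrist_force: [0.7, -0.7, -0.4]
finger_gap: 0.0849
grasp_force: 0.0
```

Request:
{"method": "servo_tool", "body": {"rows": [[0,-60,0,0,-6,0,85],[0,-120,0,0,-12,0,85],[0,-180,0,0,-20,0,85],[0,-240,0,0,-22,0,85],[0,-300,0,0,-22,0,85]]}}

```text
time: 2.48
position: [0.4899, -0.2372, 0.3124]
eef_rot: [[-0.85, 0.19, 0.492], [0.165, 0.982, -0.095], [-0.501, -0.0, -0.865]]
wrist_force: [1.5, -0.2, -0.5]
finger_gap: 0.0851
grasp_force: 0.0
```

Request:
{"method": "servo_tool", "body": {"rows": [[0,0,0,0,0,0,85],[0,0,0,0,0,0,85]]}}

```text
time: 2.72
position: [0.4906, -0.2357, 0.312]
eef_rot: [[-0.85, 0.191, 0.49], [0.166, 0.982, -0.095], [-0.499, 0.001, -0.866]]
wrist_force: [0.2, 0.1, 0.4]
finger_gap: 0.0847
grasp_force: 0.0
```

Run:
```python
from h import *
st()
R=tool(YAW,PHI);T=tcp_of(G,R)
go(T-.1*R[:,2]+[0,0,.03],R);go(T,R)
```

```text
2.73 q [ -38.5    9.9  112.4   25.    33.1 -135.6] p [ 0.4906 -0.2357  0.312 ] z [ 0.49  -0.095 -0.866] y [0.191 0.982 0.001] F [0.2 0.1 0.4] gap 0.08465339322170633 0.0
move [ 45.  -36.7  80.1] [ 0.04 -0.04  0.  ] | 99.0 0.1
move [ 60.  -36.8 206.1] [ 0.04 -0.04  0.  ] | 218.0 0.1
```

Request:
{"method": "servo_tool", "body": {"rows": [[20,-20,40,0,0,0,85],[45,-37,80,0,0,0,85],[45,-37,80,0,0,0,85],[45,-37,80,0,0,0,85]]}}

```text
time: 3.22
position: [0.4886, -0.2702, 0.226]
eef_rot: [[-0.854, 0.19, 0.484], [0.163, 0.982, -0.098], [-0.494, -0.004, -0.87]]
wrist_force: [-0.4, 0.1, 0.8]
finger_gap: 0.0849
grasp_force: 0.0
```

Run:
```python
from h import *
import cv2
st()
R=tool(YAW,PHI);T=tcp_of(G,R)
go(T,R)
p,d=read_camera('wrist');cv2.imwrite('pics/w1.png',p[:,:,::-1])
```

```text
3.23 q [ -41.9   18.1  116.9   38.6   23.7 -153.8] p [ 0.4886 -0.2702  0.226 ] z [ 0.484 -0.098 -0.87 ] y [ 0.19   0.982 -0.004] F [-0.4  0.1  0.8] gap 0.08487411221352646 0.0
move [ 20.1  -1.9 129.5] [-0.17 -0.43  0.19] | 131.0 0.5
```

View pics/w1.png

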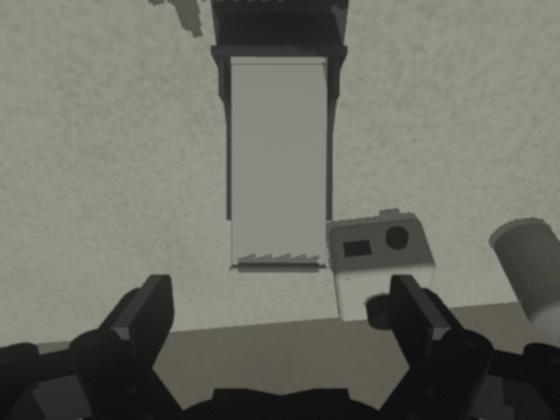

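Request:
{"method": "servo_tool", "body": {"rows": [[0,0,-50,0,0,5,85],[0,0,-60,0,0,15,85],[0,0,-60,0,0,25,85],[0,0,-60,0,0,35,85],[0,0,-60,0,0,45,85]]}}

```text
time: 3.9
position: [0.459, -0.2648, 0.2789]
eef_rot: [[-0.463, 0.742, 0.485], [0.814, 0.573, -0.1], [-0.352, 0.348, -0.869]]
wrist_force: [-1.2, -0.7, -0.4]
finger_gap: 0.0852
grasp_force: 0.0
```

Request:
{"method": "servo_tool", "body": {"rows": [[0,0,0,0,0,10,85],[0,0,0,0,0,20,85],[0,0,0,0,0,30,85],[0,0,0,0,0,40,85],[0,0,0,0,0,50,85]]}}

```text
time: 4.53
position: [0.4591, -0.2648, 0.2789]
eef_rot: [[0.271, 0.832, 0.485], [0.962, -0.255, -0.1], [0.041, 0.493, -0.869]]
wrist_force: [-0.3, 0.5, 0.6]
finger_gap: 0.0852
grasp_force: 0.0
```

Request:
{"method": "servo_tool", "body": {"rows": [[0,0,0,0,0,10,85],[0,0,0,0,0,20,85],[0,0,0,0,0,30,85],[0,0,0,0,0,40,85],[0,0,0,0,0,50,85]]}}

```text
time: 5.15
position: [0.4591, -0.2648, 0.2789]
eef_rot: [[0.811, 0.327, 0.485], [0.423, -0.901, -0.1], [0.404, 0.286, -0.869]]
wrist_force: [0.2, 0.1, -0.2]
finger_gap: 0.085
grasp_force: 0.0
```

Request:
{"method": "servo_tool", "body": {"rows": [[0,0,0,0,0,10,85],[0,0,0,0,0,20,85],[0,0,0,0,0,30,85],[0,0,0,0,0,35,85],[0,0,0,0,0,35,85]]}}

```text
time: 5.78
position: [0.459, -0.2649, 0.2785]
eef_rot: [[0.853, -0.193, 0.484], [-0.165, -0.981, -0.099], [0.494, 0.005, -0.869]]
wrist_force: [-0.1, -0.7, -0.2]
finger_gap: 0.0849
grasp_force: 0.0
```

```bash
cat >> h.py <<'E'
FL=np.diag([-1.,-1,1])
def toolf(head,phi): return tool(head,phi)@FL
E
python3 - <<'E'
from h import *
st()
R=toolf(YAW,PHI);T=tcp_of(G,R)
a=go(T-.08*R[:,2],R);go(T,R);go(T,R,*a)
E
```

```text
5.78 q [-44.1  11.5 116.4  31.7  30.4  32.4] p [ 0.459  -0.2649  0.2785] z [ 0.484 -0.099 -0.869] y [-0.193 -0.981  0.005] F [-0.1 -0.7 -0.2] gap 0.08487011641264816 0.0
move [-20.7   1.3 110. ] [0.27 0.37 0.09] | 112.0 0.5
move [-20.2   1.  190. ] [0.27 0.37 0.09] | 191.0 0.5
move [ 0.  0. 80.] [0. 0. 0.] | 80.0 0.0
```

Request:
{"method": "servo_tool", "body": {"rows": [[-10,1,50,0.3,0.4,0.1,85],[-20,1,95,0.3,0.4,0.1,85],[-20,1,110,0.3,0.4,0.1,85],[-20,1,110,0.3,0.4,0.1,85],[-20,1,110,0.3,0.4,0.1,85]]}}

```text
time: 6.4
position: [0.4948, -0.2738, 0.1725]
eef_rot: [[0.85, -0.193, 0.491], [-0.168, -0.981, -0.095], [0.5, -0.002, -0.866]]
wrist_force: [-0.1, -0.6, 0.4]
finger_gap: 0.0848
grasp_force: 0.0
```

Run:
```python
from h import *
import cv2
st()
R=toolf(YAW,PHI);T=tcp_of(G,R)
go(T,R)
p,d=read_camera('wrist');cv2.imwrite('pics/w2.png',p[:,:,::-1])
```

```text
6.4 q [-42.   23.8 119.3  55.6  18.2   8.5] p [ 0.4948 -0.2738  0.1725] z [ 0.491 -0.095 -0.866] y [-0.193 -0.981 -0.002] F [-0.1 -0.6  0.4] gap 0.08482484408794586 0.0
move [-0.2  0.1 79.6] [-0.05  0.   -0.12] | 80.0 0.1
```

View pics/w2.png

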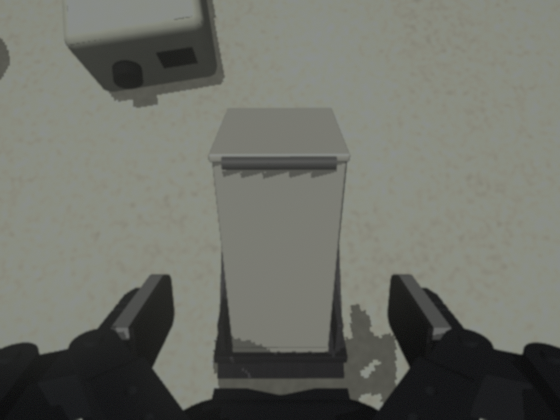

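Request:
{"method": "servo_tool", "body": {"rows": [[0,0,25,0,0,0,85],[0,0,45,0,0,0,85],[0,0,65,0,0,0,85],[0,0,80,0,0,0,85],[0,0,80,0,0,0,85]]}}

```text
time: 7.08
position: [0.5339, -0.2814, 0.1022]
eef_rot: [[0.85, -0.194, 0.49], [-0.17, -0.981, -0.094], [0.499, -0.003, -0.867]]
wrist_force: [0.1, -0.2, 0.1]
finger_gap: 0.0849
grasp_force: 0.0
```

Run:
```python
from h import *
st()
R=toolf(YAW,PHI);T=tcp_of(G,R)
go(T,R)
```

```text
7.08 q [-39.5  33.2 117.3  79.1  14.1 -13.8] p [ 0.5339 -0.2814  0.1022] z [ 0.49  -0.094 -0.867] y [-0.194 -0.981 -0.003] F [ 0.1 -0.2  0.1] gap 0.08489578074488476 0.0
move [ 0.4  0.1 -1.2] [-0.08  0.07 -0.2 ] | 1.0 0.2
```

Close on the box.

Request:
{"method": "servo_tool", "body": {"rows": [[0,0,0,0,0,0,55],[0,0,0,0,0,0,55],[0,0,0,0,0,0,50],[0,0,0,0,0,0,50],[0,0,0,0,0,0,50]], "newtons": 60}}

```text
time: 7.7
position: [0.5336, -0.2814, 0.1032]
eef_rot: [[0.849, -0.195, 0.491], [-0.17, -0.981, -0.095], [0.5, -0.003, -0.866]]
wrist_force: [-4.1, 0.8, 6.4]
finger_gap: 0.0598
grasp_force: 64.8
```

Run:
```python
from h import *
st()
```

```text
7.7 q [-39.6  33.1 117.3  79.1  14.1 -13.8] p [ 0.5336 -0.2814  0.1032] z [ 0.491 -0.095 -0.866] y [-0.195 -0.981 -0.003] F [-4.1  0.8  6.4] gap 0.0598145289041377 64.78907011449337
```

Request:
{"method": "servo_tool", "body": {"rows": [[5,0,-8.7,0,0,0,50],[15,0,-26,0,0,0,50],[30,0,-52,0,0,0,50],[45,0,-78,0,0,0,50],[60,0,-104,0,0,0,50]]}}

```text
time: 8.32
position: [0.533, -0.2816, 0.2231]
eef_rot: [[0.85, -0.195, 0.489], [-0.171, -0.981, -0.095], [0.498, -0.003, -0.867]]
wrist_force: [-0.4, 0.7, -4.1]
finger_gap: 0.0597
grasp_force: 65.4
```

Request:
{"method": "servo_tool", "body": {"rows": [[15,0,-26,0,0,0,50],[30,0,-52,0,0,0,50],[45,0,-78,0,0,0,50],[45,0,-78,0,0,0,50]]}}

```text
time: 8.82
position: [0.5337, -0.2822, 0.3141]
eef_rot: [[0.849, -0.195, 0.492], [-0.169, -0.981, -0.097], [0.501, -0.001, -0.865]]
wrist_force: [0.2, -0.1, -4.3]
finger_gap: 0.0596
grasp_force: 65.6
```

```bash
cat >> h.py <<'E'
GR=Ro.from_matrix(np.array([[.849,-.195,.491],[-.17,-.981,-.095],[.5,-.003,-.866]])).as_matrix()
GP=np.array([.5336,-.2814,.1032])
RBW=RS@RB
bR=GR.T@RBW; bo=GR.T@(S+[0,0,.05]-GP)   # box in tool
TR=np.array([.5195,.244,0])
def box_now(P,Q): return P+Q@bo,Q@bR
def tool_for(mouth,head,th):  # tool pose for box mouth at point, box tilt th toward heading
    X=np.array([np.cos(head),np.sin(head),0]);Z=np.array([0,0,1.])
    z=np.sin(th)*X+np.cos(th)*Z;x=np.cos(th)*X-np.sin(th)*Z
    B=np.stack([x,np.cross(z,x),z],1);Q=B@bR.T
    return np.asarray(mouth)-B@[0,0,.13]-Q@bo,Q
E
python3 - <<'E'
from h import *
import cv2
st()
h=np.radians(20)
X=np.array([np.cos(h),np.sin(h),0])
a=go(*tool_for(TR-.03*X+[0,0,.33],h,np.radians(45)))
b=go(*tool_for(TR-.03*X+[0,0,.22],h,np.radians(85)),*a);print(b[0],b[1][:,2])
c=go(*tool_for(TR-.03*X+[0,0,.155],h,np.radians(145)),*b);print(c[0],c[1][:,2])
p,d=read_camera('side');cv2.imwrite('pics/s1.png',p[:,:,::-1])
E
```

```text
8.82 q [-39.6  15.  105.1  24.4  35.4  44.7] p [ 0.5337 -0.2822  0.3141] z [ 0.492 -0.097 -0.865] y [-0.195 -0.981 -0.001] F [ 0.2 -0.1 -4.3] gap 0.059623452199563796 65.60199402272701
move [-166.4 -475.6  -69.4] [ 15.63  -0.13 -26.82] | 509.0 31.0
move [-49.5   0.3  56.1] [ -0.17 -40.     0.04] | 75.0 40.0
[0.4370299  0.2139763  0.21792036] [-0.16338927 -0.05851847 -0.98482462]
move [29.1 -0.1  9. ] [-2.6e-01 -6.0e+01  5.0e-02] | 30.0 60.0
[0.46247829 0.22323876 0.20398636] [-0.88329535 -0.32054285 -0.34211344]
```

View pics/s1.png

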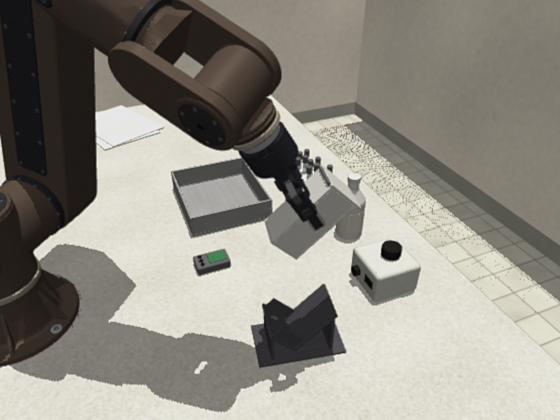

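Request:
{"method": "servo_tool", "body": {"rows": [[-8,-24,-3.5,0.8,0,-1.3,50],[-25,-71,-10,2.3,0,-4,50],[-42,-120,-17,3.9,0,-6.7,50],[-60,-170,-25,5.5,0,-9.5,50],[-77,-219,-32,7.2,0,-12.4,50]]}}

```text
time: 9.5
position: [0.4936, -0.0487, 0.3005]
eef_rot: [[0.866, 0.057, 0.496], [0.047, -0.998, 0.033], [0.497, -0.005, -0.868]]
wrist_force: [0.1, 0.5, -4.0]
finger_gap: 0.0597
grasp_force: 66.0
```

Run:
```python
from h import *
st()
h=np.radians(20)
X=np.array([np.cos(h),np.sin(h),0])
a=go(*tool_for(TR-.03*X+[0,0,.33],h,np.radians(45)))
```

```text
9.5 q [-18.6   6.2 119.1  23.2  28.7  50.4] p [ 0.4936 -0.0487  0.3005] z [ 0.496  0.033 -0.868] y [ 0.057 -0.998 -0.005] F [ 0.1  0.5 -4. ] gap 0.05967753044410501 65.95780938863754
move [ -29.  -269.7   -4.3] [  8.14   0.12 -14.41] | 271.0 16.5
```

Request:
{"method": "servo_tool", "body": {"rows": [[-5,-50,-1,1.5,0,-2.7,50],[-11,-100,-2,3,0,-5.4,50],[-17,-160,-3,5,0,-8.5,50],[-24,-220,-4,6.7,0,-11.8,50],[-29,-270,-4,8.1,0.1,-14.4,50]]}}

```text
time: 10.12
position: [0.4514, 0.2192, 0.2907]
eef_rot: [[0.815, 0.34, 0.469], [0.294, -0.941, 0.171], [0.499, -0.001, -0.866]]
wrist_force: [1.5, -0.2, -3.8]
finger_gap: 0.0594
grasp_force: 65.9
```

Request:
{"method": "servo_tool", "body": {"rows": [[0,0,0,0,-5,0,50],[-5,0,5,0,-10,0,50],[-10,0,10,0,-15,0,50],[-10,0,10,0,-15,0,50]]}}

```text
time: 10.62
position: [0.4495, 0.2162, 0.277]
eef_rot: [[0.91, 0.337, 0.243], [0.325, -0.941, 0.088], [0.258, -0.001, -0.966]]
wrist_force: [0.8, 0.9, -3.9]
finger_gap: 0.0594
grasp_force: 66.5
```

Run:
```python
from h import *
st();s=observe()
print(box_now(s['position'],s['eef_rot']))
h=np.radians(20)
X=np.array([np.cos(h),np.sin(h),0])
a=None
for t,z in ((84,.22),(115,.17),(148,.155)):
    a=go(*tool_for(TR-.03*X+[0,0,z],h,np.radians(t)),*(a or ()))
```

```text
10.62 q [ 17.8  11.3 112.5   0.8  41.2  87.6] p [0.4495 0.2162 0.277 ] z [ 0.243  0.088 -0.966] y [ 0.337 -0.941 -0.001] F [ 0.8  0.9 -3.9] gap 0.05940857009030177 66.47134177386761
(array([0.3920161 , 0.19532048, 0.2383799 ]), array([[ 4.69827829e-01, -3.40816511e-01,  8.14313157e-01],
       [ 1.69644126e-01,  9.40129546e-01,  2.95596527e-01],
       [-8.66304036e-01, -7.36031031e-04,  4.99516542e-01]]))
move [-27.5  -2.1  54.9] [ -0.06 -23.97  -0.05] | 61.0 24.0
move [ 9.7 -0.  18.5] [-1.3e-01 -3.1e+01  3.0e-02] | 21.0 31.0
move [ 12.2  -0.1 -21.2] [-1.4e-01 -3.3e+01  3.0e-02] | 24.0 33.0
```

Request:
{"method": "servo_tool", "body": {"rows": [[-7,0,14,0,-6,0,50],[-14,-1,28,0,-12,0,50],[-21,-2,42,0,-18,0,50],[-27,-2,55,0,-24,0,50],[-27,-2,55,0,-24,0,50]]}}

```text
time: 11.25
position: [0.4382, 0.2139, 0.2169]
eef_rot: [[0.93, 0.336, -0.147], [0.333, -0.942, -0.051], [-0.155, -0.001, -0.988]]
wrist_force: [-0.3, 0.2, -4.1]
finger_gap: 0.0595
grasp_force: 66.4
```

Request:
{"method": "servo_tool", "body": {"rows": [[2,0,4,0,-6,0,50],[4,0,8,0,-12,0,50],[6,0,12,0,-19,0,50],[8,0,15,0,-25,0,50],[10,0,18,0,-31,0,50]]}}

```text
time: 11.88
position: [0.4451, 0.2164, 0.1993]
eef_rot: [[0.723, 0.336, -0.603], [0.259, -0.942, -0.214], [-0.64, -0.001, -0.769]]
wrist_force: [-0.2, 0.1, -4.8]
finger_gap: 0.0596
grasp_force: 66.6
```

Request:
{"method": "servo_tool", "body": {"rows": [[2,0,-4,0,-7,0,50],[5,0,-8,0,-14,0,50],[8,0,-12,0,-20,0,50],[10,0,-16,0,-27,0,50],[12,0,-21,0,-33,0,50]]}}

```text
time: 12.5
position: [0.4663, 0.2239, 0.2074]
eef_rot: [[0.278, 0.336, -0.9], [0.101, -0.942, -0.321], [-0.955, -0.002, -0.296]]
wrist_force: [-0.4, 0.3, -3.5]
finger_gap: 0.0594
grasp_force: 66.9
```

Request:
{"method": "servo_tool", "body": {"rows": [[0,0,0,0,0,0,50],[0,0,0,0,0,0,50],[0,0,0,0,0,0,50],[0,0,0,0,0,0,50]]}}

```text
time: 13.0
position: [0.4664, 0.2238, 0.208]
eef_rot: [[0.279, 0.336, -0.9], [0.1, -0.942, -0.321], [-0.955, -0.001, -0.296]]
wrist_force: [-0.1, -0.6, -3.1]
finger_gap: 0.0597
grasp_force: 67.0
```

Run:
```python
from h import *
import cv2
st();s=observe()
o,B=box_now(s['position'],s['eef_rot']);print(o,B[:,2],o+.13*B[:,2])
p,d=read_camera('side');cv2.imwrite('pics/s2.png',p[60:270,60:340,::-1].repeat(2,0).repeat(2,1))
```

```text
13.0 q [ 18.7  50.2  79.2  -1.  123.4  89.1] p [0.4664 0.2238 0.208 ] z [-0.9   -0.321 -0.296] y [ 0.336 -0.942 -0.001] F [-0.1 -0.6 -3.1] gap 0.059697176903220336 67.0094507932663
[0.42787108 0.2096463  0.26759004] [ 0.50043744  0.18388093 -0.8460202 ] [0.49292795 0.23355083 0.15760742]
```

View pics/s2.png

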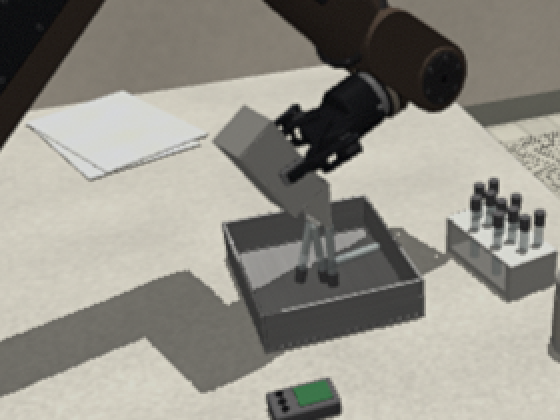

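Request:
{"method": "servo_tool", "body": {"rows": [[-10,0,-3,0,0,0,50],[-24,0,-7.5,0,0,0,50],[-38,0,-12,0,0,0,50],[-57,0,-18,0,0,0,50],[-76,0,-24,0,0,0,50]]}}

```text
time: 13.68
position: [0.4671, 0.2239, 0.2888]
eef_rot: [[0.277, 0.336, -0.9], [0.1, -0.942, -0.321], [-0.956, -0.001, -0.295]]
wrist_force: [-0.2, 0.8, -2.3]
finger_gap: 0.0595
grasp_force: 67.0
```

Request:
{"method": "servo_tool", "body": {"rows": [[0,0,0,0,0,0,50],[0,0,0,0,0,0,50],[0,0,0,0,0,0,50]]}}

```text
time: 14.05
position: [0.467, 0.2239, 0.2865]
eef_rot: [[0.276, 0.336, -0.901], [0.099, -0.942, -0.321], [-0.956, -0.001, -0.293]]
wrist_force: [0.4, 0.4, -2.4]
finger_gap: 0.0597
grasp_force: 67.0
```

Run:
```python
from h import *
import cv2
st()
p,d=read_camera('side');cv2.imwrite('pics/s3.png',p[60:270,60:340,::-1].repeat(2,0).repeat(2,1))
h=np.radians(20)
X=np.array([np.cos(h),np.sin(h),0])
a=go(*tool_for(TR-.03*X+[0,0,.27],h,np.radians(100)))
a=go(*tool_for(TR-.03*X+[0,0,.33],h,np.radians(45)),*a)
```

```text
14.05 q [ 18.7  45.2  76.8  -1.2 131.   88.9] p [0.467  0.2239 0.2865] z [-0.901 -0.321 -0.293] y [ 0.336 -0.942 -0.001] F [ 0.4  0.4 -2.4] gap 0.0597412830867256 67.00800776481628
move [-5.4 -0.8 29.9] [-0.17 47.97 -0.  ] | 30.0 48.0
move [  8.6  -0.  -13.2] [ 2.3e-01  5.5e+01 -5.0e-02] | 16.0 55.0
```

View pics/s3.png

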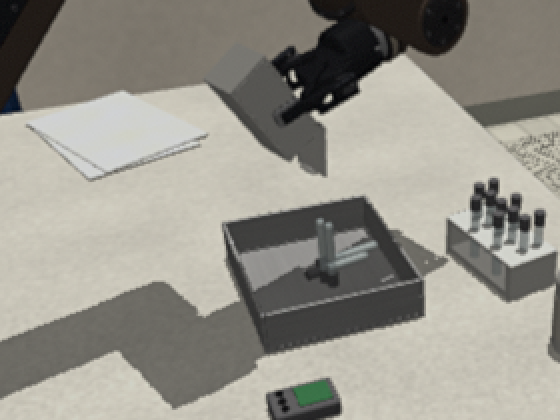

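Request:
{"method": "servo_tool", "body": {"rows": [[-1,0,6,0,9,0,50],[-2,0,12,0,18,0,50],[-3,0,18,0,28,0,50],[-4,0,24,0,38,0,50],[-5,-1,30,0,48,0,50]]}}

```text
time: 14.72
position: [0.4383, 0.2147, 0.2831]
eef_rot: [[0.856, 0.336, -0.392], [0.306, -0.942, -0.139], [-0.416, -0.001, -0.909]]
wrist_force: [0.5, 0.1, -2.8]
finger_gap: 0.0592
grasp_force: 66.7
```

Request:
{"method": "servo_tool", "body": {"rows": [[2,0,-4,0,7,0,50],[4,0,-7,0,15,0,50],[5,0,-9,0,23,0,50],[6,0,-11,0,32,0,50],[7,0,-12,0,42,0,50]]}}

```text
time: 15.35
position: [0.4489, 0.2184, 0.2911]
eef_rot: [[0.899, 0.336, 0.281], [0.32, -0.942, 0.101], [0.298, -0.001, -0.955]]
wrist_force: [0.4, -0.2, -3.8]
finger_gap: 0.059
grasp_force: 66.7
```

Request:
{"method": "servo_tool", "body": {"rows": [[0,0,0,0,7,0,50],[0,0,0,0,13,0,50],[0,0,0,0,13,0,50],[0,0,0,0,13,0,50]]}}

```text
time: 15.85
position: [0.4493, 0.2186, 0.2911]
eef_rot: [[0.816, 0.336, 0.47], [0.291, -0.942, 0.168], [0.499, -0.001, -0.866]]
wrist_force: [0.5, 0.2, -2.9]
finger_gap: 0.059
grasp_force: 66.7
```

Run:
```python
from h import *
import cv2
st()
p,d=read_camera('top');X,c,u,v=cloud(p,d,camera_model('top'))
k=(abs(X[:,0]-.5195)<.1)&(abs(X[:,1]-.244)<.115)&(X[:,2]>.085)&(X[:,2]<.13);print(k.sum(),X[k].mean(0) if k.any() else '',X[k].max(0) if k.any() else '')
cv2.imwrite('pics/t4.png',np.hstack([cv2.resize(p[180:310,80:230,::-1],None,fx=3,fy=3)]))
p,d=read_camera('side');cv2.imwrite('pics/s4.png',np.hstack([p[60:270,60:340,::-1].repeat(2,0).repeat(2,1)]))
a=go(GP+[0,0,.20],GR)
```

```text
15.85 q [ 17.9   7.2 119.8   2.3  23.1  86.5] p [0.4493 0.2186 0.2911] z [ 0.47   0.168 -0.866] y [ 0.336 -0.942 -0.001] F [ 0.5  0.2 -2.9] gap 0.058996633608666756 66.73089489340782
88 [0.52970031 0.23500657 0.10159968] [0.53763874 0.25040297 0.10783902]
move [-70.7 499.2 -55.3] [-15.34   0.04  26.79] | 507.0 30.9
```

View pics/s4.png

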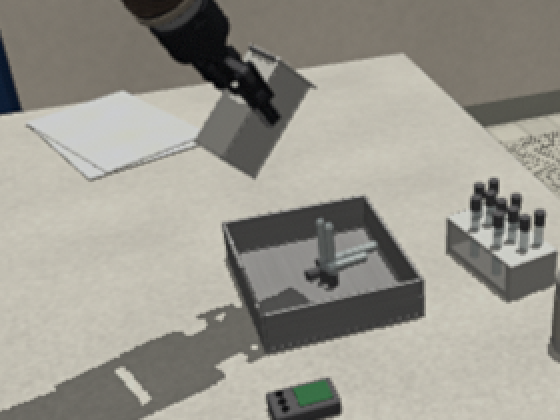

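Request:
{"method": "servo_tool", "body": {"rows": [[-5,30,-5,-1,0,1.7,50],[-12,80,-10,-2.5,0,4.3,50],[-19,135,-15,-4.2,0,7.3,50],[-27,190,-21,-5.9,0,10.3,50],[-35,245,-27,-7.6,0,13.2,50]]}}

```text
time: 16.58
position: [0.4906, -0.0288, 0.2969]
eef_rot: [[0.863, 0.075, 0.499], [0.064, -0.997, 0.039], [0.501, -0.002, -0.865]]
wrist_force: [0.7, -0.2, -3.7]
finger_gap: 0.0595
grasp_force: 66.7
```

Run:
```python
from h import *
st()
p,d=read_camera('top');X,c,u,v=cloud(p,d,camera_model('top'))
k=(abs(X[:,0]-.5195)<.09)&(abs(X[:,1]-.244)<.105);print('floor',np.percentile(X[k,2],[5,25,50,75]),'top',np.sort(X[k,2])[-40:].mean())
a=go(GP+[0,0,.20],GR)
```

```text
16.57 q [-16.    6.  120.1  22.6  27.2  51.9] p [ 0.4906 -0.0288  0.2969] z [ 0.499  0.039 -0.865] y [ 0.075 -0.997 -0.002] F [ 0.7 -0.2 -3.7] gap 0.059450373063242405 66.68790802359581
floor [0.00348708 0.00496556 0.0060581  0.00729127] top 0.10580811336592108
move [ 23.6 250.1   7. ] [-7.5  -0.15 13.27] | 251.0 15.2
```

Request:
{"method": "servo_tool", "body": {"rows": [[5,50,1,-1.5,0,2.7,50],[10,100,2,-3,0,5.4,50],[15,155,4,-4.6,0,8.1,50],[20,205,6,-6.1,0,10.8,50],[23.6,250,7,-7.5,-0.1,13.3,50]]}}

```text
time: 17.25
position: [0.5336, -0.2764, 0.3019]
eef_rot: [[0.851, -0.19, 0.49], [-0.167, -0.982, -0.091], [0.498, -0.005, -0.867]]
wrist_force: [1.2, -0.8, -2.9]
finger_gap: 0.0595
grasp_force: 67.3
```

Request:
{"method": "servo_tool", "body": {"rows": [[0,0,0,0,0,0,50],[0,0,0,0,0,0,50],[0,0,0,0,0,0,50]]}}

```text
time: 17.62
position: [0.5332, -0.2734, 0.3021]
eef_rot: [[0.851, -0.187, 0.491], [-0.165, -0.982, -0.089], [0.499, -0.005, -0.867]]
wrist_force: [-0.7, 0.2, -2.7]
finger_gap: 0.0592
grasp_force: 67.4
```

Run:
```python
from h import *
from scipy.optimize import least_squares
import cv2
st();s=observe();P,Q=s['position'],s['eef_rot'];o,B=box_now(P,Q)
q_,d=read_camera('side');X,c,u,v=cloud(q_,d,camera_model('side'))
cv2.imwrite('pics/s5.png',q_[120:380,220:420,::-1].repeat(2,0).repeat(2,1))
L=(X-o)@B
k=(np.abs(L[:,0])<.055)&(L[:,1]>-.045)&(L[:,1]<.045)&(L[:,2]>-.02)&(L[:,2]<.15)&(c.min(1)>70)
L=L[k];print(k.sum())
def res(p):
    q=Ro.from_rotvec(p[3:]).inv().apply(L-p[:3])
    return np.minimum(sdf(q,np.array([-.03,-.03,0]),np.array([.03,.03,.13])),sdf(q,np.array([-.032,-.031,.131]),np.array([.038,.031,.135])))
b=least_squares(res,np.zeros(6),loss='soft_l1',f_scale=.0015);print(b.x[:3]*1000,np.degrees(b.x[3:]),np.median(abs(b.fun)))
go(GP+[0,0,.02],GR);go(GP,GR)
```

```text
17.62 q [-39.   15.4 106.5  25.4  33.9  43.7] p [ 0.5332 -0.2734  0.3021] z [ 0.491 -0.089 -0.867] y [-0.187 -0.982 -0.005] F [-0.7  0.2 -2.7] gap 0.05923624919218719 67.4274992197752
3717
[-0.86237005 -0.71115171 -0.51200901] [ 0.36510693 -0.28309582 -0.03563343] 0.0005175556894743243
move [-87.7   8.5 156. ] [-0.3   0.07  0.34] | 179.0 0.5
move [-97.7   8.6 173.4] [-0.3   0.07  0.34] | 199.0 0.5
```

View pics/s5.png

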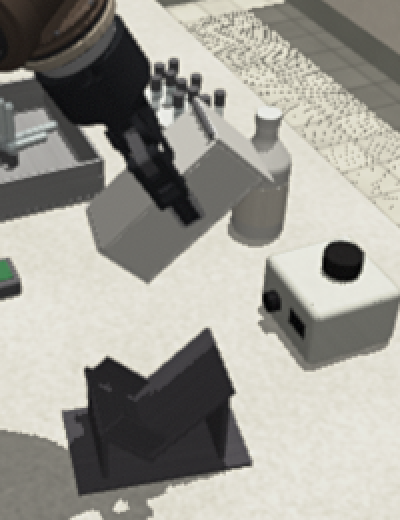

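Request:
{"method": "servo_tool", "body": {"rows": [[-20,4,36,-0.3,0,0.3,50],[-42,8.5,74,-0.3,0,0.3,50],[-64,8.5,114,-0.3,0,0.3,50],[-83,8.5,147,-0.3,0,0.3,50],[-83,8.5,147,-0.3,0,0.3,50]]}}

```text
time: 18.3
position: [0.5327, -0.2812, 0.1312]
eef_rot: [[0.851, -0.195, 0.487], [-0.172, -0.981, -0.093], [0.496, -0.005, -0.868]]
wrist_force: [0.8, -0.8, -2.8]
finger_gap: 0.0596
grasp_force: 67.1
```

Request:
{"method": "servo_tool", "body": {"rows": [[0,0,0,0,0,0,50],[0,0,0,0,0,0,50]]}}

```text
time: 18.55
position: [0.5337, -0.2825, 0.1352]
eef_rot: [[0.848, -0.195, 0.492], [-0.169, -0.981, -0.097], [0.501, -0.001, -0.865]]
wrist_force: [-0.8, 1.1, -2.9]
finger_gap: 0.0595
grasp_force: 67.2
```

Run:
```python
from h import *
st();go(GP+[0,0,.005],GR);go(GP,GR)
```

```text
18.55 q [-39.6  29.8 116.1  63.4  15.5   2.5] p [ 0.5337 -0.2825  0.1352] z [ 0.492 -0.097 -0.865] y [-0.195 -0.981 -0.001] F [-0.8  1.1 -2.9] gap 0.05945846308398655 67.18070581555367
move [-13.9  -1.   23.2] [ 0.1  -0.08  0.03] | 27.0 0.1
move [-16.4  -1.   27.5] [ 0.1  -0.08  0.03] | 32.0 0.1
```

Request:
{"method": "servo_tool", "body": {"rows": [[-4,-1,7,0,0,0,50],[-8,-1,14,0,0,0,50],[-12,-1,20,0,0,0,50],[-14.5,-1,24.5,0,0,0,50],[-14.5,-1,24.5,0,0,0,50]]}}

```text
time: 19.18
position: [0.5333, -0.2813, 0.1058]
eef_rot: [[0.849, -0.195, 0.491], [-0.17, -0.981, -0.096], [0.5, -0.002, -0.866]]
wrist_force: [0.6, 1.5, -3.2]
finger_gap: 0.0596
grasp_force: 67.3
```

Run:
```python
from h import *
st();go(GP,GR)
```

```text
19.18 q [-39.5  32.8 117.3  78.1  14.1 -12.6] p [ 0.5333 -0.2813  0.1058] z [ 0.491 -0.096 -0.866] y [-0.195 -0.981 -0.002] F [ 0.6  1.5 -3.2] gap 0.059625427466706134 67.30999074876308
move [-1.1  0.1  2.4] [ 0.07 -0.01 -0.  ] | 3.0 0.1
```

Request:
{"method": "servo_tool", "body": {"rows": [[-0.6,0,1.2,0,0,0,50],[-1.2,0,2.4,0,0,0,50],[-1.4,0,2.7,0,0,0,50],[-1.4,0,2.7,0,0,0,50]]}}

```text
time: 19.68
position: [0.5336, -0.2814, 0.1032]
eef_rot: [[0.849, -0.195, 0.492], [-0.17, -0.981, -0.096], [0.501, -0.002, -0.865]]
wrist_force: [-3.6, 2.1, 10.5]
finger_gap: 0.0591
grasp_force: 69.2
```

Request:
{"method": "servo_tool", "body": {"rows": [[0,0,0,0,0,0,60],[0,0,0,0,0,0,62],[0,0,0,0,0,0,65],[0,0,0,0,0,0,75],[0,0,0,0,0,0,85]]}}

```text
time: 20.3
position: [0.5331, -0.2812, 0.1016]
eef_rot: [[0.85, -0.196, 0.49], [-0.171, -0.981, -0.096], [0.499, -0.002, -0.867]]
wrist_force: [-0.9, 0.7, 0.9]
finger_gap: 0.0851
grasp_force: 0.0
```

Request:
{"method": "servo_tool", "body": {"rows": [[0,0,0,0,0,0,85],[0,0,0,0,0,0,85],[0,0,-5,0,0,0,85],[0,0,-12,0,0,0,85],[0,0,-20,0,0,0,85]]}}

```text
time: 20.92
position: [0.5231, -0.2792, 0.1194]
eef_rot: [[0.85, -0.196, 0.49], [-0.171, -0.981, -0.096], [0.499, -0.002, -0.867]]
wrist_force: [-0.2, -0.3, 0.1]
finger_gap: 0.0851
grasp_force: 0.0
```

Request:
{"method": "servo_tool", "body": {"rows": [[0,0,-20,0,0,0,85],[0,0,-45,0,0,0,85],[0,0,-75,0,0,0,85],[0,0,-110,0,0,0,85],[0,0,-110,0,0,0,85]]}}

```text
time: 21.55
position: [0.4691, -0.269, 0.2166]
eef_rot: [[0.848, -0.196, 0.492], [-0.17, -0.981, -0.098], [0.502, -0.0, -0.865]]
wrist_force: [0.8, -0.1, -0.7]
finger_gap: 0.0853
grasp_force: 0.0
```

Run:
```python
from h import *
from scipy.optimize import least_squares
import cv2
st()
o=S+[0,0,.05];B=RBW
for n,f in(('side','side0.npz'),('side',None)):
    if f: z=np.load(f);p,d=z['p'],z['d']
    else: p,d=read_camera(n)
    X,c,u,v=cloud(p,d,camera_model(n));L=(X-o)@B
    k=(np.abs(L[:,0])<.055)&(abs(L[:,1])<.045)&(L[:,2]>.03)&(L[:,2]<.15)&(c.min(1)>70);L=L[k]
    def res(p):
        q=Ro.from_rotvec(p[3:]).inv().apply(L-p[:3])
        return np.minimum(sdf(q,np.array([-.03,-.03,0]),np.array([.03,.03,.13])),sdf(q,np.array([-.032,-.031,.131]),np.array([.038,.031,.135])))
    b=least_squares(res,np.zeros(6),loss='soft_l1',f_scale=.0015);print(n,k.sum(),b.x[:3]*1000,np.degrees(b.x[3:]),np.median(abs(b.fun)))
cv2.imwrite('pics/s6.png',p[130:380,150:400,::-1].repeat(2,0).repeat(2,1))
```

```text
21.55 q [-43.7  17.8 119.9  44.9  22.4  18.5] p [ 0.4691 -0.269   0.2166] z [ 0.492 -0.098 -0.865] y [-0.196 -0.981 -0.   ] F [ 0.8 -0.1 -0.7] gap 0.0852898672271757 0.0
side 2809 [-0.46754975 -0.66055373 -0.63901407] [-0.09895754 -0.29725282 -0.00605961] 0.00056496701918703
side 2867 [-0.34408726 -0.92150388 -0.42100433] [ 0.26618224 -0.42240457  0.15761102] 0.0005795211011968837
```

View pics/s6.png

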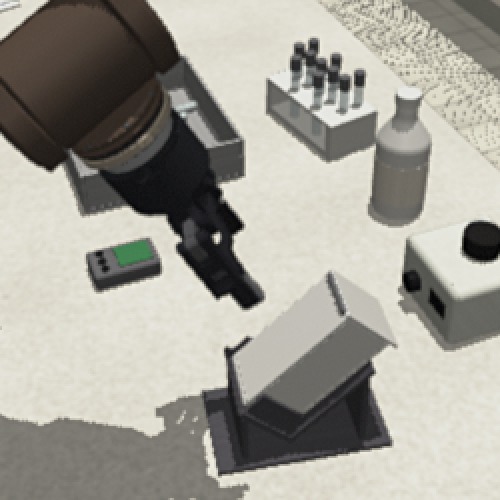

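The box is back home to within about 0.5 mm of its start pose, with the lid shut. The gripper is clear, and the tubes are in the tray.

```bash
python3 -c "
from cell import *
print(hand_in())"
```

```text
the job is handed in; nothing more can be done
None
```

I tipped all four tubes into the tray, put the empty box back in its stand with the lid shut and let go, and handed the job in; two of the tubes are standing upright on their caps rather than lying, with their centres about 55 mm up, 5 mm below the 60 mm limit.

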